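# Set the sewing machine's speed wheel

### The arm

A 6-joint arm with a two-finger parallel gripper is mounted at the origin on the work surface; the furniture and walls round the work are solid. World frame = base frame: x ahead of the robot, y to its left, z up, the work surface at z = 0. Lengths are in m, angles in rad, forces in N, time in s.
With the tool pointing down it reaches from about 0.3 to 0.825 m from the base axis. Payload 5.4 kg.
Tool frame: the origin (TCP) lies at the very end of the fingers, on their centre line; the grasp point (between the pads) lies 19 mm behind it; z points along the fingers, x is the direction in which the jaws open and shut, and the axes are right-handed (so a half turn about z gives the same grasp; the last joint's range is limited). The gripper opens to 92 mm and grips with 3 to 60 N. Pads are 20 mm wide; open, the fingers measure 128 mm over their backs; the gripper's body (75 mm by 189 mm) begins 69 mm behind the grasp point.
Start: joints at [0.945, 0.158, 1.597, -0, 1.386, -0.21], TCP at [0.232, 0.526, 0.215] pointing down, gripper open.
Joint ranges: [-2.91, 2.91], [-0.94, 2.29], [0.18, 2.7], [-1.29, 4.43], [0.17, 2.64], [-3, 3]. Speed limits (rad/s): [2.57, 2.57, 3.14, 3.14, 3.14, 3.14].

### API

Orientations are given as a unit quaternion [x, y, z, w].
In Python, from bench import ctrl, solve_ik, eyes gives the robot as it stands. Calls block until the motion is done:
- ctrl.move_ptp(position, orientation): joint-space move of the TCP to a pose.
- ctrl.move_l(position, max_speed=0.15, ori=None, threshold=None): straight line of the TCP; ori=None keeps the orientation; max_speed is the mean speed in m/s. With threshold (N) it stops when the force on the tool has changed by that much, and returns True; else False.
- ctrl.movej(angles): joint-space move.
- ctrl.release() and ctrl.clamp(squeeze=None): open the fingers fully, or close them until they stop; squeeze is the grip in N (None keeps the last).
- ctrl.hold(seconds).
- solve_ik(position, orientation): joint angles nearest the present ones, or None.
- eyes.read_camera(name): name is "scene" or "top" or "wrist"; returns (picture, depth): 384x512x3 uint8, blue, green, red; 384x512 float32, m along the optical axis (not along the pixel's ray), 0 where there is no reading.
- eyes.get_calibration(name): a dict with "fx", "fy", "cx", "cy" (pixels), "view" (4x4, takes a point from world to camera coordinates). Camera axes: x right, y down, z forward; pixel columns grow to the right and rows downward; lengths in m; the calibration is good to about 2 mm. A picture is of the moment at which its call begins: read the wrist's pose just before it. get_calibration takes no time and is no camera call; for the wrist camera it gives the pose at the moment of the call.
A pose or a line that the arm cannot do raises ctrl.Unreachable and nothing moves.
- ctrl.finish_job(): hands the job in, once; it reports no verdict.
Readings, each from a call of its own:
- ctrl.read_time_s(): time.
- ctrl.read_qpos(): joint angles.
- ctrl.read_qvel(): joint speeds.
- ctrl.read_joint_efforts(): joint torques, N m.
- ctrl.read_tcp_pos(): TCP position.
- ctrl.read_orientation(): TCP orientation.
- ctrl.read_ft_force(): force on the tool from outside, world axes, zero at the start.
- ctrl.read_torque(): the same for the moment, N m.
- ctrl.read_width(): opening from 0.0 (shut) to 1.0 (fully open).
Only numpy, scipy, OpenCV 4.12 (cv2) and the standard library are available. Lean on these libraries where they do the work, as an engineer would, in place of code of your own. Each camera call takes 0.05 s, during which the arm holds its last target.

### The job

Set the speed control box of the sewing machine: slide the small metal hood by the rib on its top fully to the right, off the thumbwheel, then roll the thumbwheel with a fingertip from its edge until the red pointer stands inside the green band, and slide the hood fully back over the wheel. Press on the sprung wheel only lightly, feeling for it, and leave the things beside the box alone.

Things in the scene. Friction and masses are not known exactly. Their poses are not given: they have to be found in the camera images.
- control_box: grey control box, fixed to the bench, 150 (x) x 220 (y) x 60 mm (z); origin at the centre of its underside, z up; its flat top panel is 60 mm above the origin. Its +y side is left, -y right, +x away from the robot. The hood slides along its y axis, the wheel rolls along its x axis
- dial_unit: the dial built into the control box, same origin and axes as the box: it carries wheel, scale, band and pointer. Pressing on wheel or scale with more than 16 N breaks it. The wheel sits on a spring: about 3.5 N to start sinking, then 5 N per mm, at most 6 mm. A light press of 5 to 9 N on its crest drives it by friction (about 3 N along the rim)
- wheel_slot (a point): centre of the narrow slot (44 x 14 mm, long along the box's x) in the top panel, at panel height. Through it stands the rim of a black ridged wheel, 50 mm across, 10 mm thick, axle along the box's y right below. The wheel is worn out of true: its crest stands 3.5 to 10.5 mm above the panel, different at each start and changing as it turns; not measured, feel for it from above
- wheel (a joint): turn of the wheel, rad, -1.5 to 1.5 from stop to stop; it stays where it is left. Pushing its crest away from the robot (box +x) increases it and moves the pointer to the right (box -y); pulling it back does the reverse
- pointer_mid (a point): middle of the red pointer, a thin fin 30 x 2 x 6 mm lying along the box's x over the white scale near the front edge of the panel; geared to the wheel, it moves along the box's y, 24 mm per radian of the wheel, about 0.96 mm per mm of rim travel (and dips a little while the wheel is pressed). It starts near the left end of the scale, always left of the band
- band_mid (a point): middle of the green band on the white scale, 22 x 8 mm, 8 mm wide along the box's y; its place on the scale differs from start to start
- hood_rib (a point): centre of the black rib on top of the hood, 40 (x) x 10 (y) x 18 mm (z), its top 36 mm and its foot 18 mm above the panel. The hood is an aluminium tunnel 64 (x) x 30 (y) x 19 mm (z), open to left and right, centred over the wheel slot when closed. Pushed or pinched by the rib it slides along the box's y with about 2 N
- hood (a joint): how far the hood is slid open, m: 0 = closed, over the wheel; 0.08 = fully open, to the right (box -y)
- thread_reel: reel of red thread, 50 mm across, 60 mm high, standing left of the box; origin at its underside
- green_reel: reel of green thread, 46 mm across, 55 mm high, standing right of the box; origin at its underside
- gimp: flat roll of beige trimming, 72 mm across, 14 mm high, lying right of the box; origin at its underside

How it is judged:
On the way, in this order (a step that is already met when the one before it is completed fails the run):
1. the hood is slid open, at least 70 of its 80 mm (value of joint hood above 0.07 m), for 0.2 s.
2. with the hood open, the middle of the pointer line is within the green band (4 mm either side of its middle) and the dial is not touched (value of joint hood above 0.06 m and y of pointer_mid in the frame of band_mid between -0.004 and 0.004 m and contact force between anything else and dial_unit below 0.3 N), for 0.2 s.
At the end, for the whole second after the job is handed in: The hood is closed over the wheel again (within 6 mm of fully closed) and the middle of the red pointer line is within the green band (4 mm either side of its middle) (value of joint hood below 0.006 m and y of pointer_mid in the frame of band_mid between -0.004 and 0.004 m); the robot touches nothing.
It fails at once if the dial (wheel or scale) is pressed with more than 16 N (contact force between anything else and dial_unit above 16 N).
It fails at once if a bystander is moved by more than 20 mm (distance of any of thread_reel, green_reel, gimp from where it was at the start of the episode above 0.02 m).
It also fails if it takes over 61 s, if anything falls off the work surface, if the arm or the gripper's body presses on something with over 40 N, if the wrist force passes 120 N, or if a joint passes its speed limit or range.

## Working session

There is one attempt and no reset: what is moved stays moved. The work goes in short steps, each a Python script; the robot and the scene stay as the last script left them, time stands still between calls to the robot, and variables do not carry over. Pictures are saved under pics/ and viewed, and the job is handed in when it is done.

```bash
ls; mkdir -p pics; python3 - <<'E'
from bench import ctrl,solve_ik,eyes
import cv2,numpy as np
print(ctrl.read_time_s())
for n in ["scene","top"]:
    im,d=eyes.read_camera(n); cv2.imwrite(f"pics/{n}0.png",im); np.savez(f"pics/{n}0.npz",im=im,d=d,**{k:np.array(v) for k,v in eyes.get_calibration(n).items()})
    print(n,eyes.get_calibration(n))
print(ctrl.read_orientation(),ctrl.read_ft_force())
E
```

```text
pics
0.0
scene {'fx': 465.12513956021445, 'fy': 465.12513956021445, 'cx': 251.26826288523026, 'cy': 188.39855557197336, 'view': array([[-0.93939414,  0.34238736,  0.017594  ,  0.44089356],
       [ 0.22697074,  0.65955222, -0.71657181, -0.08876023],
       [-0.25694929, -0.66915003, -0.6972914 ,  1.38152083],
       [ 0.        ,  0.        ,  0.        ,  1.        ]])}
top {'fx': 365.1980849591884, 'fy': 365.1980849591884, 'cx': 250.89510982350703, 'cy': 193.41376151493583, 'view': array([[ 2.16919001e-02, -9.99626003e-01,  1.66527818e-02,
        -1.13497856e-04],
       [-9.99000541e-01, -2.23234389e-02, -3.87244629e-02,
         4.85928194e-01],
       [ 3.90817274e-02, -1.57961308e-02, -9.99111155e-01,
         9.14133089e-01],
       [ 0.00000000e+00,  0.00000000e+00,  0.00000000e+00,
         1.00000000e+00]])}
[ 8.37821368e-01  5.45943819e-01 -7.79822477e-04  3.07654187e-04] [ 0.07469252 -0.37828717 -0.42810739]
```

View pics/scene0.png

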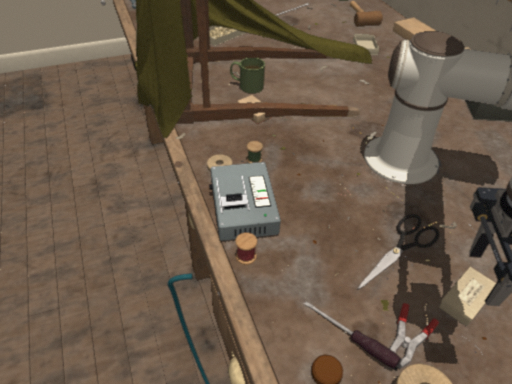

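View pics/top0.png

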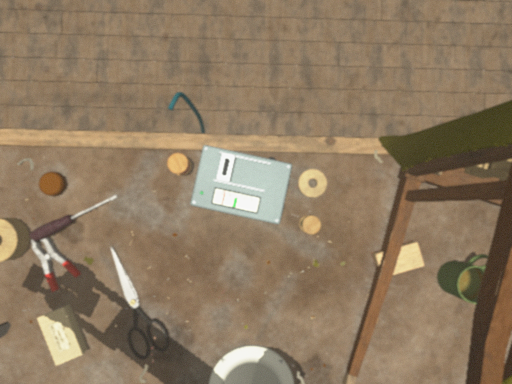

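```bash
cat > h.py <<'E'
import numpy as np,cv2
def world(K,V,d):
    h,w=d.shape; u,v=np.meshgrid(np.arange(w),np.arange(h))
    P=np.stack([(u-K[2])/K[0]*d,(v-K[3])/K[1]*d,d],-1)
    R=V[:3,:3];t=V[:3,3]
    return (P-t)@R
def load(f):
    z=np.load(f);K=[float(z[k]) for k in("fx","fy","cx","cy")]
    return z["im"],z["d"],K,z["view"],world(K,z["view"],z["d"])
E
python3 - <<'E'
from h import *
for n,c in(("top",(140,235,150,340)),("scene",(130,280,190,300))):
    im,d,K,V,W=load(f"pics/{n}0.npz")
    cv2.imwrite(f"pics/{n}0z.png",cv2.resize(im[c[0]:c[1],c[2]:c[3]],None,fx=4,fy=4,interpolation=cv2.INTER_CUBIC)) if n=="top" else cv2.imwrite(f"pics/{n}0z.png",cv2.resize(im[c[0]:c[1],c[2]:c[3]],None,fx=4,fy=4,interpolation=cv2.INTER_CUBIC))
    m=(d>0)&(abs(W[...,2]-.06)<.008)&(W[...,0]>.35)&(W[...,0]<.7)&(abs(W[...,1])<.2)
    k,lab,st,ce=cv2.connectedComponentsWithStats(m.astype(np.uint8))
    i=1+st[1:,4].argmax(); p=W[lab==i]
    r=cv2.minAreaRect((p[:,:2]*1000).astype(np.float32)); print(n,r,np.median(p[:,2]),cv2.boxPoints(r))
    hi=(d>0)&(W[...,2]>.085)&(W[...,2]<.11)&(np.linalg.norm(W[...,:2]-np.array(r[0])/1000,axis=-1)<.1)
    q=W[hi];print("rib",len(q), q.mean(0) if len(q) else 0,np.percentile(q[:,2],[5,95]) if len(q) else 0)
E
```

```text
top ((505.8275146484375, 36.62810516357422), (220.0522003173828, 150.18484497070312), 78.9250259399414) 0.06007393085726494 [[410.9983   -56.924187]
 [558.3862   -85.77369 ]
 [600.65674  130.18039 ]
 [453.2688   159.0299  ]]
rib 82 [0.54332607 0.07368225 0.09510217] [0.09204424 0.09821762]
scene ((505.40826416015625, 38.67729187011719), (222.99375915527344, 150.20834350585938), 78.84719848632812) 0.06035795237307709 [[410.15604  -56.186836]
 [557.52765  -85.241066]
 [600.6605   133.54141 ]
 [453.28888  162.59564 ]]
rib 98 [0.54429773 0.07788164 0.09305374] [0.08583889 0.09742039]
```

View zooms.

View pics/top0z.png

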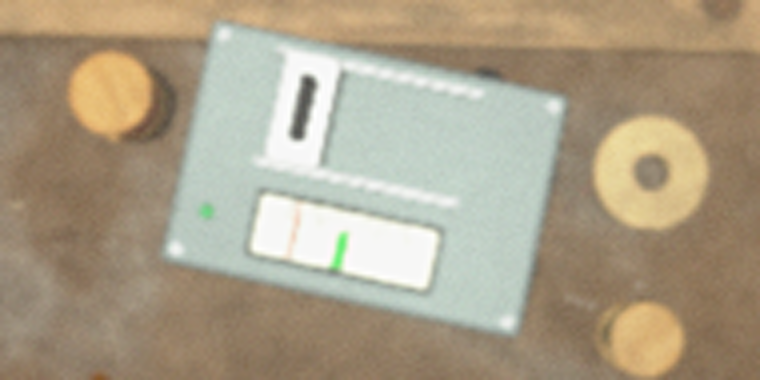

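View pics/scene0z.png

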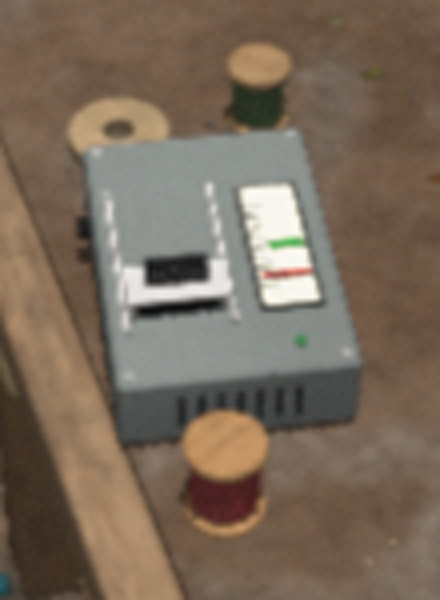

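```bash
cat >> h.py <<'E'
from scipy.spatial.transform import Rotation as Rn
C=np.array([.5056,.0372]); yaw=np.deg2rad(78.9-90)
bx=np.array([np.cos(yaw),np.sin(yaw)]); by=np.array([-bx[1],bx[0]])
def b2w(x,y,z): # box frame mm above panel -> world
    p=C+bx*x/1000+by*y/1000; return np.array([p[0],p[1],.06+z/1000])
def w2b(p):
    q=np.asarray(p)[...,:2]-C; return np.stack([q@bx,q@by,np.asarray(p)[...,2]-.06],-1)*1000
def pix(K,V,u,v,z): # ray to height z above panel (mm)
    r=V[:3,:3].T@np.array([(u-K[2])/K[0],(v-K[3])/K[1],1]); o=-V[:3,:3].T@V[:3,3]
    return w2b(o+r*((.06+z/1000-o[2])/r[2]))
def quat(ang=0):
    a=yaw+ang; x=np.array([np.cos(a),np.sin(a),0]);z=np.array([0,0,-1.])
    return Rn.from_matrix(np.c_[x,np.cross(z,x),z]).as_quat()
E
python3 - <<'E'
from h import *
from bench import ctrl,solve_ik,eyes
im,d,K,V,W=load("pics/top0.npz")
f=lambda u,v,z:pix(K,V,150+(u+.5)/4-.5,140+(v+.5)/4-.5,z).round(1)
print("rib",f(303,107,36),"ptr",f(294,230,6),"band",f(341,251,0))
im,d,K,V,W=load("pics/scene0.npz")
f=lambda u,v,z:pix(K,V,190+(u+.5)/4-.5,130+(v+.5)/4-.5,z).round(1)
print("ribtop",f(176,264,36),"ptr",f(287,272,6),"band",f(288,243,0))
for a in(0,np.pi,np.pi/2,-np.pi/2):print(a,solve_ik(b2w(20,50,100),quat(a)))
E
```

```text
rib [30.2 41.3 36. ] ptr [-39.3  32.9   6. ] band [-45.5   3.2   0. ]
ribtop [30.7 47.4 36. ] ptr [-40.6  34.3   6. ] band [-46.9   2.9   0. ]
0 [-7.05278485e-02  1.19238518e-01  1.75133722e+00 -4.44089210e-16
  1.27101692e+00  1.23203698e-01]
3.141592653589793 None
1.5707963267948966 [-7.05278485e-02  1.19238518e-01  1.75133722e+00 -4.44089210e-16
  1.27101692e+00 -1.44759263e+00]
-1.5707963267948966 [-7.05278485e-02  1.19238518e-01  1.75133722e+00 -4.44089210e-16
  1.27101692e+00  1.69400003e+00]
```

```bash
cat >> h.py <<'E'
def snap(eyes,n,f):
    im,d=eyes.read_camera(n); c=eyes.get_calibration(n)
    cv2.imwrite(f"pics/{f}.png",im); np.savez(f"pics/{f}.npz",im=im,d=d,**{k:np.array(v) for k,v in c.items()})
E
python3 - <<'E'
from h import *
from bench import ctrl,solve_ik,eyes
ctrl.clamp(10); print(ctrl.read_time_s(),ctrl.read_width())
ctrl.move_ptp(b2w(10,66,150),quat()); print(ctrl.read_time_s(),w2b(ctrl.read_tcp_pos()))
snap(eyes,"wrist","w1")
for i in range(4):print(ctrl.read_ft_force())
E
```

```text
1.4417 0.003840204650980899
3.3167 [  9.69473648  66.81667315 150.03447719]
[-0.38901644  0.07798646  0.42516191]
[-0.38901644  0.07798646  0.42516191]
[-0.38901644  0.07798646  0.42516191]
[-0.38901644  0.07798646  0.42516191]
```

View pics/w1.png

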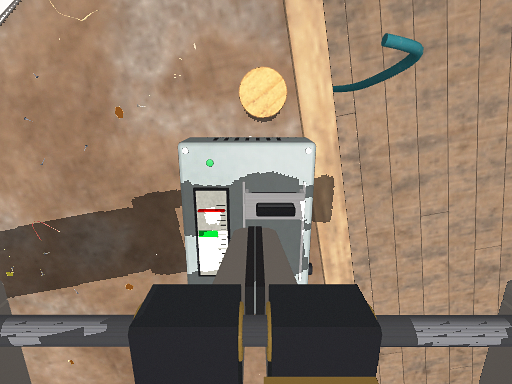

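```bash
python3 - <<'E'
from h import *
im,d,K,V,W=load("pics/w1.npz")
f=lambda u,v,z:pix(K,V,u,v,z).round(1)
print("rib",f(275.5,210,36),"ends",f(256,210,36),f(295,210,36),"ptr",f(211,210.5,6),"band",f(208,234,0))
p=np.array([*[W[v,u] for v in range(150,180,5) for u in range(195,230,8)]]);print(w2b(p)[:,2].round(1))
for v in(185,188):print(f(188,145,0),f(308,145,0),f(180,280,0))
B=w2b(W.reshape(-1,3)).reshape(W.shape)
m=(B[...,2]>31)&(B[...,2]<40)&(abs(B[...,0]-30)<40)&(abs(B[...,1]-45)<30);print(m.sum(),B[m].mean(0),np.percentile(B[m],[2,98],axis=0))
cv2.imwrite("pics/w1z.png",cv2.resize(im[180:280,180:320],None,fx=5,fy=5))
E
```

```text
rib [29.3 45.8 36. ] ends [ 9.6 45.8 36. ] [48.9 45.9 36. ] ptr [-40.5  34.    6. ] band [-46.1   2.7   0. ]
[ 0.   0.4 -0.3 -0.8 -0.9 -0.1  0.6  0.3 -0.2  0.2  0.9 -0.3  2.2 -0.1
  0.7 -1.2 -0.7  3.   0.3  0.2 -0.7 -0.4 -0.2 -1.  -0.7  0.9  0.5 -0.5
  0.6  0.4]
[-62.9 106.    0. ] [ 64.9 106.3   0. ] [-83.1 -59.    0. ]
[-62.9 106.    0. ] [ 64.9 106.3   0. ] [-83.1 -59.    0. ]
383 [29.08717634 44.98027855 35.2724407 ] [[10.59094792 40.07673512 31.79378433]
 [47.99206972 48.940195   36.99801464]]
```

View pics/w1z.png

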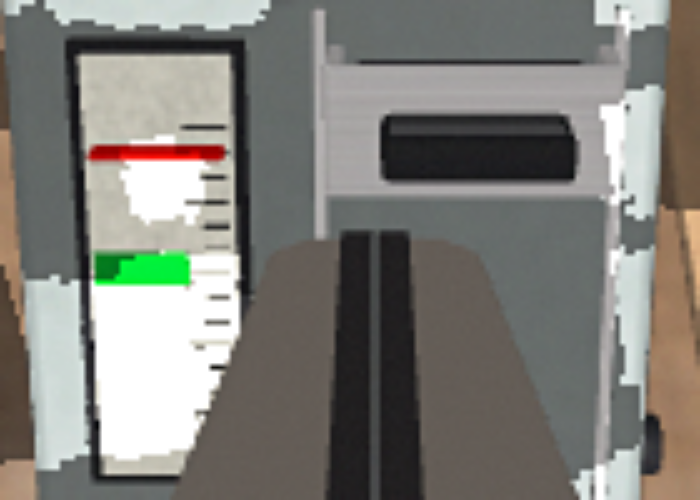

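```bash
python3 - <<'E'
from h import *
from bench import ctrl,solve_ik,eyes
ctrl.move_ptp(b2w(29.3,70,60),quat())
ctrl.move_l(b2w(29.3,68,23),0.1,threshold=10); print(ctrl.read_time_s(),w2b(ctrl.read_tcp_pos()),ctrl.read_ft_force())
print(ctrl.move_l(b2w(29.3,-19.5,23),0.06,threshold=12)); print(ctrl.read_time_s(),w2b(ctrl.read_tcp_pos()),ctrl.read_ft_force())
ctrl.hold(.2)
ctrl.move_l(b2w(29.3,-10,24),0.1)
ctrl.move_l(b2w(29.3,20,110),0.2)
ctrl.move_l(b2w(29.3,40,60),0.2)
print(ctrl.read_time_s(),w2b(ctrl.read_tcp_pos()),ctrl.read_ft_force())
snap(eyes,"wrist","w2");snap(eyes,"top","t2")
E
```

```text
4.3417 [29.92444529 68.13136726 24.01547247] [-0.17559247  0.13903471  0.96488457]
False
5.95 [ 28.79038943 -19.54322336  22.62852984] [ 0.12865602 -0.13004679  0.09888862]
7.425 [28.00581155 39.52589055 58.44285586] [0.14068647 0.15693053 1.10938084]
```

View pics/w2.png

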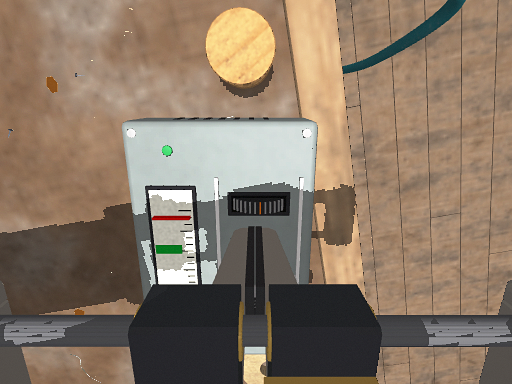

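View pics/t2.png

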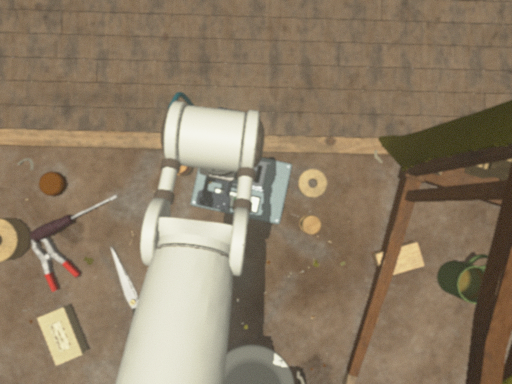

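```bash
python3 - <<'E'
from h import *
from bench import ctrl,eyes
snap(eyes,"scene","s2")
im,d,K,V,W=load("pics/w2.npz")
f=lambda u,v,z:pix(K,V,u,v,z).round(1)
print("slot",f(259.5,203,0),f(229,203,0),f(290,203,0),"ptr",f(171,217.5,6),"band",f(168,249,0))
B=w2b(W)
m=(abs(B[...,0]-29)<26)&(abs(B[...,1]-45)<12)&(d>0); print(np.percentile(B[m][:,2],[1,50,90,97,99]))
for n in("t2","s2"):
    im,d,K,V,W=load(f"pics/{n}.npz");B=w2b(W)
    m=(abs(B[...,0]-29)<25)&(abs(B[...,1]+35)<45)&(d>0)&(B[...,2]>29)&(B[...,2]<40); print(n,m.sum(),B[m].mean(0) if m.any() else 0)
cv2.imwrite("pics/s2z.png",cv2.resize(im[110:280,160:320],None,fx=4,fy=3.5))
E
```

```text
slot [31.7 44.3  0. ] [ 7.  44.3  0. ] [56.4 44.3  0. ] ptr [-39.3  34.    6. ] band [-46.    2.8   0. ]
[  0.73441326 100.1718602  162.2208631  172.03877716 172.54133584]
t2 77 [ 30.48133023 -34.73959771  35.5070278 ]
s2 22 [ 43.73233333 -30.83919393  33.96755318]
```

View pics/s2z.png

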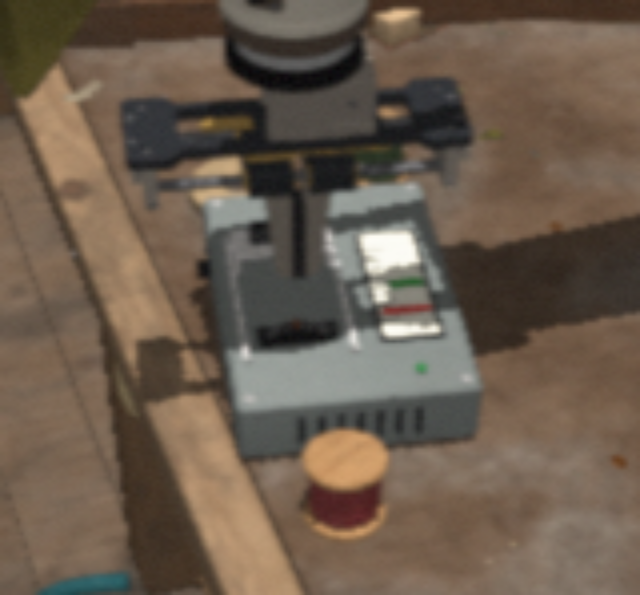

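```bash
cat >> h.py <<'E'
def touch(ctrl,x,y,z0):
    ctrl.move_l(b2w(x,y,z0),0.08); ctrl.hold(.25)
    f0=ctrl.read_ft_force()[2]
    hit=ctrl.move_l(b2w(x,y,1.5),0.012,threshold=3.5)
    z=w2b(ctrl.read_tcp_pos())[2]
    print("hit",hit,ctrl.read_time_s(),w2b(ctrl.read_tcp_pos()).round(2),(ctrl.read_ft_force()[2]-f0).round(2))
    return hit,f0
E
python3 - <<'E'
from h import *
from bench import ctrl,eyes
hit,f0=touch(ctrl,22,44.8,17)
for i in range(4):
    ctrl.hold(.05); print(ctrl.read_time_s(),w2b(ctrl.read_tcp_pos()).round(2),(ctrl.read_ft_force()-[0,0,f0]).round(2))
E
```

```text
hit True 9.2333 [22.06 44.82 10.17] 4.65
9.2833 [22.06 44.81 10.27] [-2.33 -0.76  4.41]
9.3333 [22.03 44.83 10.27] [-0.94  0.61  4.6 ]
9.3833 [22.04 44.82 10.27] [-1.17 -0.17  4.48]
9.4333 [22.01 44.82 10.2 ] [-0.8  -0.34  5.  ]
```

```bash
cat >> h.py <<'E'
def stroke(ctrl,x0,x1,y,f0,zc,step=1.2,F=6.5,v=.03):
    x=x0;s=np.sign(x1-x0);n=0
    f=ctrl.read_ft_force()[2]-f0
    while (x1-x)*s>1e-6:
        zc+=np.clip((f-F)/5*.6,-.35,.6)
        x=x+s*min(step,abs(x1-x))
        ctrl.move_l(b2w(x,y,zc),v,threshold=7)
        ff=ctrl.read_ft_force();f=ff[2]-f0;p=w2b(ctrl.read_tcp_pos())
        print(round(ctrl.read_time_s(),2),p.round(1),round(zc,2),ff.round(1),round(f,1))
        if f>12: print("high"); zc+=1;ctrl.move_l(b2w(x,y,zc),.05);break
        if f<1.5: n+=1
        else: n=0
    return zc
E
python3 - <<'E'
from h import *
from bench import ctrl,eyes
import sys
f0=ctrl.read_ft_force()[2]-4.7
stroke(ctrl,22,38,44.8,f0,10.2)
p=w2b(ctrl.read_tcp_pos())
ctrl.move_l(b2w(38,44.8,p[2]+6),.05)
ctrl.move_l(b2w(30,46,50),.15);ctrl.hold(.2)
print(ctrl.read_time_s(),ctrl.read_ft_force())
snap(eyes,"wrist","w3")
E
```

```text
9.68 [23.  44.8 10.2] 9.98 [-2.5 -0.2  5.1] 4.2
9.93 [24.2 44.8 10.1] 9.71 [-2.8 -0.4  7.1] 6.2
10.18 [25.5 44.9 10.1] 9.67 [-3.1  0.7  6.7] 5.8
10.43 [26.8 44.8 10.1] 9.59 [-2.5  0.6  7.3] 6.4
10.68 [28.  44.8 10. ] 9.57 [-1.5 -0.1  6.7] 5.8
10.93 [29.2 44.8 10. ] 9.49 [-2.8 -0.4  7.1] 6.2
11.18 [30.4 44.8 10. ] 9.46 [-3.1 -0.1  6.8] 5.9
11.43 [31.6 44.8  9.9] 9.39 [-2.2  0.7  6.1] 5.3
11.68 [32.9 44.8  9.8] 9.24 [-1.3  0.   6.5] 5.6
11.93 [34.1 44.9  9.7] 9.13 [-3.1  0.5  6.7] 5.8
12.18 [35.3 44.8  9.6] 9.05 [-2.   0.3  6.6] 5.7
12.43 [36.5 44.9  9.5] 8.96 [-1.8  0.1  6.5] 5.6
12.68 [37.7 44.8  9.5] 8.84 [-1.4 -1.4  7.2] 6.4
12.93 [38.  44.8  9.4] 8.82 [-2.6  0.6  7.6] 6.7
13.8 [ 0.4069406  -0.07967205  0.19144929]
```

View pics/w3.png

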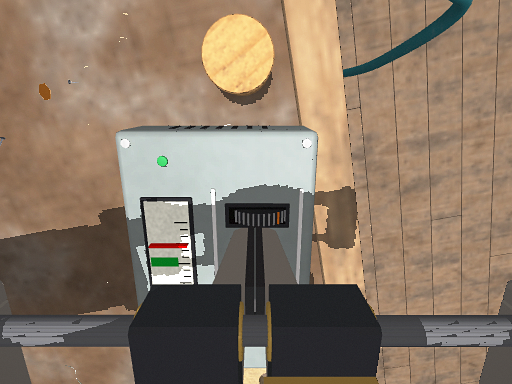

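```bash
cat >> h.py <<'E'
def measure(f):
    im,d,K,V,W=load(f"pics/{f}.npz")
    h=cv2.cvtColor(im,cv2.COLOR_BGR2HSV).astype(int);H,S,v=h[...,0],h[...,1],h[...,2]
    out={}
    for n,m,z in(("red",((H<8)|(H>172))&(S>180)&(v>100),6),("green",(H>50)&(H<75)&(S>180)&(v>70),0)):
        k,lab,st,ce=cv2.connectedComponentsWithStats(m.astype(np.uint8))
        for i in range(1,k):
            b=pix(K,V,*ce[i],z)
            if st[i,4]>15 and abs(b[0]+43)<15 and abs(b[1])<60: out.setdefault(n,[]).append((st[i].tolist(),b.round(1)[:2].tolist()))
    return out
E
python3 - <<'E'
from h import *
for n in("w1","w2","w3"):print(measure(n))
E
```

```text
{'red': [([198, 209, 27, 3, 80], [-40.3, 34.6])], 'green': [([199, 231, 19, 6, 113], [-46.1, 3.3])]}
{'red': [([152, 216, 38, 4, 149], [-39.4, 34.0])], 'green': [([156, 245, 26, 8, 207], [-45.5, 3.3])]}
{'red': [([149, 243, 39, 5, 162], [-39.7, 21.2])], 'green': [([151, 258, 27, 8, 212], [-46.5, 3.5])]}
```

```bash
python3 - <<'E'
from h import *
from bench import ctrl,eyes
hit,f0=touch(ctrl,20,44.8,13.5)
if hit:
    stroke(ctrl,20,40.7,44.8,f0,w2b(ctrl.read_tcp_pos())[2])
p=w2b(ctrl.read_tcp_pos())
ctrl.move_l(b2w(p[0],44.8,p[2]+6),.05)
ctrl.move_l(b2w(30,46,50),.15);ctrl.hold(.2)
print(ctrl.read_time_s(),ctrl.read_ft_force())
snap(eyes,"wrist","w4");print(measure("w4"))
E
```

```text
hit True 15.2667 [20.18 44.82  8.99] 4.72
15.52 [21.1 44.8  9.1] 8.78 [-2.2  0.5  5.2] 4.7
15.77 [22.2 44.8  8.9] 8.57 [-3.5  0.4  5.9] 5.4
16.02 [23.7 44.8  9. ] 8.44 [-2.3  0.7  6.7] 6.2
16.27 [25.  44.8  9. ] 8.4 [-2.1  1.2  7.2] 6.8
16.52 [26.3 44.8  9. ] 8.43 [-1.3  0.1  5.3] 4.9
16.77 [27.6 44.9  8.9] 8.24 [-2.2  0.7  6. ] 5.5
17.02 [28.9 44.9  8.8] 8.12 [-1.7 -0.4  6.5] 6.1
17.27 [30.  44.9  8.7] 8.07 [-1.9  0.3  6.2] 5.7
17.52 [31.2 44.8  8.6] 7.98 [-0.9  0.2  4.9] 4.4
17.77 [32.5 44.9  8.4] 7.72 [-2.3 -0.4  6.2] 5.7
18.02 [33.7 44.8  8.3] 7.63 [-2.4 -0.4  5.9] 5.5
18.27 [34.8 44.9  8.2] 7.5 [-1.8  0.3  7.3] 6.9
18.52 [35.9 44.9  8.1] 7.55 [-2.8 -1.   5.3] 4.9
18.77 [37.1 44.9  7.9] 7.35 [-1.3  0.9  5. ] 4.5
19.02 [38.4 44.9  7.7] 7.11 [-1.5 -0.2  5.6] 5.2
19.27 [39.6 44.8  7.6] 6.96 [-1.6  0.3  6.6] 6.1
19.52 [40.7 44.9  7.5] 6.91 [-1.4  0.4  6.6] 6.1
19.77 [40.9 44.9  7.4] 6.87 [-2.4 -0.4  5. ] 4.6
20.6583 [ 0.32965131  0.21377717 -0.51421967]
{'red': [([151, 264, 39, 5, 185], [-40.4, 2.8])], 'green': [([151, 258, 27, 6, 149], [-46.4, 4.5])]}
```

View pics/w4.png

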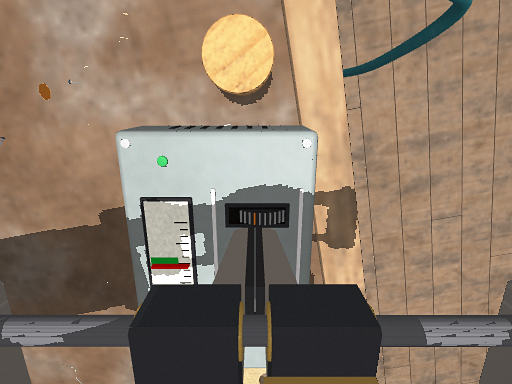

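```bash
python3 - <<'E'
from h import *
from bench import ctrl,eyes
for n in("w1","w4"):
    im,d,K,V,W=load(f"pics/{n}.npz"); print(w2b(-V[:3,:3].T@V[:3,3]))
ctrl.move_l(b2w(20,-60,80),.25);ctrl.hold(.3)
snap(eyes,"wrist","w5");print(measure("w5"));snap(eyes,"top","t5")
im,d,K,V,W=load("pics/w5.npz"); print(w2b(-V[:3,:3].T@V[:3,3]),ctrl.read_time_s())
E
```

```text
[  8.11403527 150.02481314 319.91595911]
[ 28.71995248 129.1154825  218.74366417]
{'red': [([163, 129, 38, 3, 112], [-40.5, 2.3])], 'green': [([162, 122, 28, 7, 188], [-46.3, 5.8])]}
[ 18.7629824   23.9903705  249.51601927] 21.7
```

View pics/w5.png

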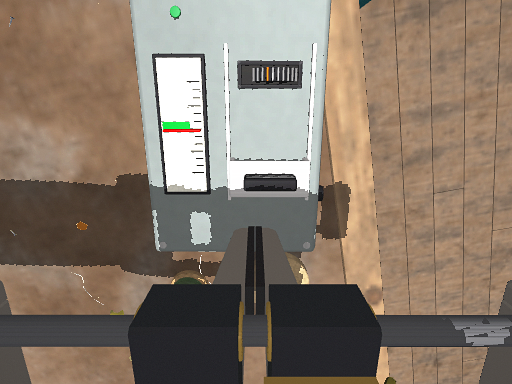

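```bash
python3 - <<'E'
from h import *
im,d,K,V,W=load("pics/w5.npz")
print(K)
cv2.imwrite("pics/w5z.png",cv2.resize(im[105:150,145:225],None,fx=9,fy=9,interpolation=cv2.INTER_NEAREST))
for z,v in((0,121.5),(0,128.5),(0,131.5),(3,130),(6,130),(8,130)):print(z,v,pix(K,V,176,v,z))
print(im[116:136,170].tolist())
im,d,K,V,W=load("pics/w3.npz")
print([ (v,pix(K,V,165,v,0)[1].round(1)) for v in(257.5,265.5)])
im,d,K,V,W=load("pics/w2.npz")
print([ (v,pix(K,V,165,v,0)[1].round(1)) for v in(244.5,252.5)])
E
```

```text
[299.3394913535768, 299.3394913535768, 254.51080785262883, 193.50628206928238]
0 121.5 [-45.93861593   8.5876794    0.        ]
0 128.5 [-46.35652735   3.00787449   0.        ]
0 131.5 [-46.53735683   0.59350361   0.        ]
3 130 [-45.66277633   2.06920184   3.        ]
6 130 [-44.87874097   2.33597357   6.        ]
8 130 [-44.35605073   2.5138214    8.        ]
[[255, 255, 255], [255, 255, 255], [255, 255, 255], [255, 255, 255], [255, 255, 255], [255, 255, 255], [67, 241, 26], [71, 242, 18], [77, 242, 25], [77, 241, 27], [73, 241, 20], [74, 245, 17], [80, 255, 3], [0, 0, 208], [15, 20, 255], [0, 0, 255], [255, 255, 255], [255, 255, 255], [255, 255, 255], [255, 255, 255]]
[(257.5, np.float64(7.1)), (265.5, np.float64(-0.3))]
[(244.5, np.float64(7.1)), (252.5, np.float64(-0.5))]
```

View pics/w5z.png

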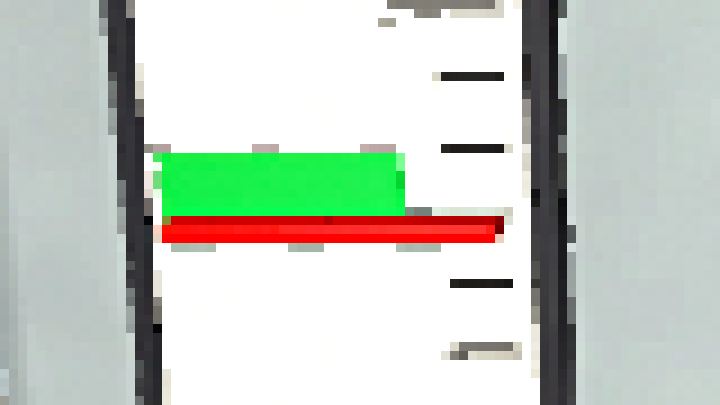

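```bash
python3 - <<'E'
from h import *
from bench import ctrl,eyes
ctrl.move_l(b2w(32,44.8,25),.2)
hit,f0=touch(ctrl,32,44.8,12)
if hit:
    stroke(ctrl,32,28.3,44.8,f0,w2b(ctrl.read_tcp_pos())[2])
p=w2b(ctrl.read_tcp_pos())
ctrl.move_l(b2w(p[0],44.8,p[2]+8),.05)
ctrl.move_l(b2w(29.5,-20,50),.25)
ctrl.move_l(b2w(29.5,-80,75),.25);ctrl.hold(.3)
print(ctrl.read_time_s(),ctrl.read_ft_force())
snap(eyes,"wrist","w6");print(measure("w6"))
im,d,K,V,W=load("pics/w6.npz");print(w2b(-V[:3,:3].T@V[:3,3]))
cv2.imwrite("pics/w6z.png",cv2.resize(im[80:140,135:225],None,fx=8,fy=8,interpolation=cv2.INTER_NEAREST))
E
```

```text
hit True 23.5167 [32.39 44.87  7.56] 4.51
23.77 [31.6 44.9  7.9] 7.32 [ 1.5 -0.1  4.7] 4.6
24.02 [30.7 44.8  7.8] 7.09 [ 4.1 -0.1  4.3] 4.2
24.27 [29.3 44.9  7.6] 6.81 [ 3.2 -0.1  5.9] 5.8
24.52 [29.3 44.8  7.5] 6.72 [ 3.3 -0.6  5.9] 5.8
25.9917 [-0.13619013  0.29099363  0.25121428]
{'red': [([146, 102, 40, 2, 79], [-40.9, 3.4])], 'green': [([146, 96, 29, 6, 161], [-46.1, 6.4]), ([147, 104, 28, 2, 33], [-47.2, 1.6])]}
[ 28.28560198   3.9591991  244.37016301]
```

View pics/w6.png

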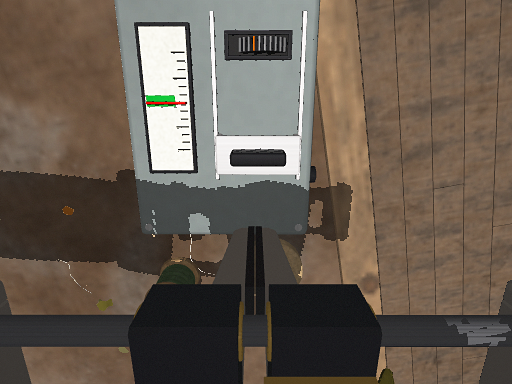

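View pics/w6z.png

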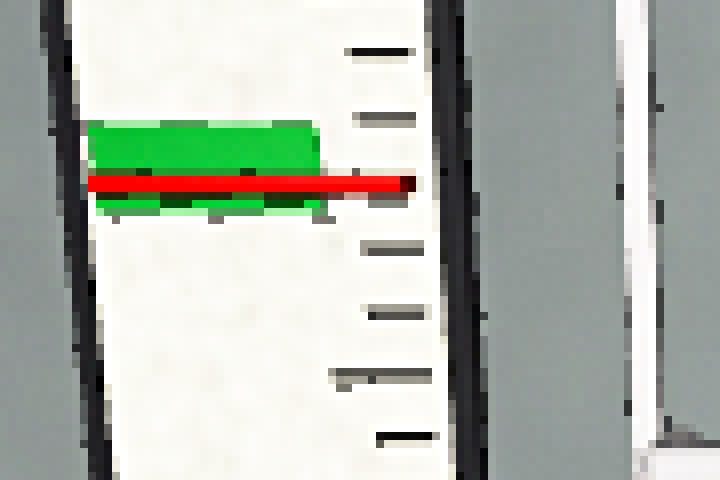

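```bash
python3 - <<'E'
from h import *
from bench import ctrl,eyes
ctrl.move_l(b2w(29.5,-64,35),.15)
ctrl.move_l(b2w(29.5,-63,23),.1,threshold=10)
print(w2b(ctrl.read_tcp_pos()))
print(ctrl.move_l(b2w(29.5,31.5,23),0.06,threshold=12)); ctrl.hold(.2);print(ctrl.read_time_s(),w2b(ctrl.read_tcp_pos()),ctrl.read_ft_force())
ctrl.move_l(b2w(29.5,20,25),.1)
ctrl.move_l(b2w(29.5,-60,90),.25)
ctrl.hold(.3);snap(eyes,"wrist","w7");print(measure("w7"),ctrl.read_time_s())
im,d,K,V,W=load("pics/w7.npz");B=w2b(W)
m=(B[...,2]>31)&(B[...,2]<40)&(abs(B[...,0]-30)<40)&(abs(B[...,1]-40)<30);print(m.sum(),B[m].mean(0),np.percentile(B[m],[2,98],axis=0))
cv2.imwrite("pics/w7z.png",cv2.resize(im[50:190,120:320],None,fx=4,fy=4,interpolation=cv2.INTER_NEAREST))
E
```

```text
[ 29.51500225 -63.2246811   23.22730634]
False
28.6667 [29.54078159 29.55211927 22.9996516 ] [-1.41838567 -9.4317806   2.22028363]
{'red': [([155, 127, 37, 2, 73], [-40.5, 3.4])], 'green': [([155, 121, 27, 6, 125], [-46.1, 6.1]), ([156, 130, 26, 1, 26], [-46.3, 0.9])]} 29.8417
896 [29.43618761 44.07710508 35.62916221] [[10.67735864 39.36083332 32.75666568]
 [48.21981372 48.97281989 37.27262947]]
```

View pics/w7z.png

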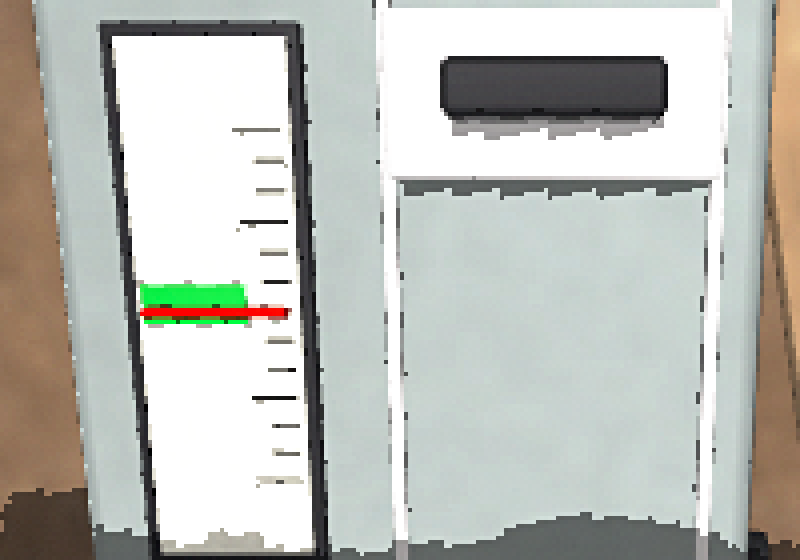

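```bash
python3 - <<'E'
from bench import ctrl
ctrl.move_l(ctrl.read_tcp_pos()+[0,0,.08],.2);ctrl.hold(.2);print(ctrl.read_ft_force(),ctrl.read_time_s())
ctrl.finish_job()
E
```

```text
[-0.47420361 -0.0907697   0.42425811] 30.5917
the job is handed in; nothing more can be done
```

I set the dial and handed the job in at 30.6 s. The system reports no verdict, so the results below are from my own checks.

- **Hood opening:** I pushed the hood open by its rib with the closed fingers. The top camera then put the rib 80 mm to the right of where it started.
- **Rolling the wheel:** I felt for the wheel from above and rolled it in two forward strokes. That left the pointer about 2 mm right of the band's middle, so I rolled it back with one short stroke. Readings taken after each small step while pressing showed no more than about 7 N (limit 16 N).
- **Pointer:** In the last wrist pictures, one from almost straight above, the pointer lies inside the green band with green on both sides. It is about 1.5 mm right of the middle (tolerance 4 mm), and closing the hood did not move it.
- **Hood closing:** I pushed the hood back until it met its stop, where about 9 N built up. The rib measured within about 1 mm of where it was at the start.
- **Disagreements:** The oblique wrist views put the pointer about 1–2 mm differently from the straight-down one, because the pointer stands above the scale. I relied on the straight-down view.
- **Reels and gimp:** The arm did not go near the thread reels or the gimp. I did not measure their positions again at the end.
- **At hand-in:** The arm was raised clear of the box and the force reading was near zero.

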